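# Unlock the angle gauge and hold it on the branch at the preset angle

## Task

Free the angle gauge by sliding its transport lock fully open, to the end stop, and leave it open. Lift the gauge out of its dock by the black grip and rest the middle of its foot on top of the branch piece, across the ridge, then rock it sideways until its swinging pointer settles at the middle of the preset mark. Finish while still holding it steady there, foot on the branch, so that a colleague can scribe the cut; leave the cone, glass dish and jar where they are.

Things in the scene. Friction and masses are not known exactly. Their poses are not given: they have to be found in the camera images.
- lock (a joint): transport lock of the gauge, a flat steel tongue with an upright black plastic grip, sliding on the dock: 0 = shut (tongue over the end of the gauge's foot), 0.050 m = fully open at the end stop; it starts within the first 6 mm. It slides away from the gauge, along the dock's +y, against about 2 N of friction, and stays where left.
- lock_grip (a point): centre of the lock's black grip, 14 (x) by 30 (y) by 36 mm high; its top is 18 mm above this point. Axes as the dock: y is the direction in which the lock opens, z up. The nearest upright part of the gauge is over 70 mm away on the -y side; open, the grip stands 12 mm short of a low end bar that it does not touch.
- dock: grey plastic dock fixed to the bench, 90 (x) by 310 (y) mm plate 6 mm thick, with 18 mm high rims around the gauge's foot. Origin on the bench under the middle of the docked gauge; the plate runs from y = -100 to +210 mm. The gauge's foot stands 6 mm above the origin, its axes parallel with the dock's; it lifts straight up and out (rims reach 12 mm up the foot's sides, 3 mm clearance).
- gauge_grip (a point): centre of the gauge's black grip block, 26 (x) by 40 (y) by 40 mm high, on top of the gauge. The gauge (0.4 kg or so) is a white upright dial plate 20 (x) by 98 (y) mm, up to 134 mm above the underside, in an aluminium frame on a foot 42 (x) by 120 (y) by 12 mm; this point is 154 mm above the underside, in the middle. z up, y along the foot, x out of the dial: the dial, pointer and mark are on the +x face, which looks away from the robot.
- gauge_foot (a point): centre of the flat underside of the gauge's foot; axes as gauge_grip.
- pointer (a joint): angle (rad) of the swinging pendulum pointer about the gauge's x axis, at a pivot 118 mm above the underside; always readable. It hangs plumb under gravity and swings freely, settling in about a second: it reads 0 with the gauge upright and -a when the gauge is rocked by +a (right-handed) about its own x axis. Stops at +-0.7.
- mark (a joint): angle (rad) of the preset mark, a dark block 10 mm wide and 14 mm long on the rim of the dial just beyond the pointer's tip (it cannot be touched or moved), on the same scale as pointer; fixed for the run, between 0.17 and 0.42 (to the +y side of the dial). The pointer is at the mark's middle when both read the same; the mark spans 0.06 rad either side.
- pointer_tip (a point): tip of the pointer, 80 mm from the pivot, on the +x face of the dial.
- mark_tip (a point): middle of the inner end of the mark, 80 mm from the pivot: where the pointer's tip must come to rest.
- crown (a point): highest point, in the middle, of the branch piece: a dark round branch of 35 mm radius, 140 mm long, fixed on a plywood base 150 by 85 mm. This point is 60 mm above the bench, 35 mm above the branch's axis. x runs along the ridge, y across, z up. Two knots swell from its flanks near the ends, below the ridge (tops at 58 and 52 mm), 34 mm or more from the middle. The foot goes across: gauge y along this y, either way round.
- cone_mid (a point): pine cone standing upright, loose, 75 mm high, 52 mm across; point at half height. Leave alone.
- dish_mid (a point): closed glass dish, loose, 90 mm across, 16 mm high; point at half height. Leave alone.
- jar_mid (a point): small jar with steel cap, loose, 52 mm across, 70 mm high; point at half height. Leave alone.
Things that resemble listed ones, but are neither listed nor needed, are in the scene too. Of the things that look like the part that bears gauge_grip, the largest one is meant.

How it is judged (in metres and radians):
On the way, in this order (a step that is already met when the one before it is completed fails the run):
1. the transport lock is slid fully open while the gauge still stands in its dock (value of joint lock above 0.046 m and height (world z) of gauge_foot below 0.015 m), for 0.2 s.
2. the gauge is lifted out of the dock in the fingers (height (world z) of gauge_foot above 0.04 m and contact force between the fingers and gauge above 1 N), for 0.2 s.
3. the middle of the gauge's foot rests on top of the branch, across the ridge (contact force between gauge and branch above 0.5 N and distance between gauge_foot and crown below 0.03 m and angle between the x axis of gauge_foot and the x axis of crown, either way round below 0.4 rad), for 0.2 s.
At the end, for the whole second after the job is handed in: Fingers hold the gauge; foot pressed on the branch (over 0.5 N), its middle within 30 mm of the crown, across the ridge within 0.4 rad; pointer at rest within 5 mm (half the mark's width) of the mark's middle; gauge still, clear of the dock; lock open (over 44 mm); bystanders within 30 mm (all of step 3 and distance between pointer_tip and mark_tip below 0.005 m and velocity of joint pointer between -0.1 and 0.1 rad/s and contact force between the fingers and gauge above 1 N and linear speed of gauge below 0.01 m/s and contact force between gauge and dock below 0.1 N and value of joint lock above 0.044 m and distance of each of cone_mid, dish_mid, jar_mid from where it was at the start of the episode below 0.03 m); the arm keeps its last pose, push and grip.
It fails at once if the cone, dish or jar is disturbed (moved by over 30 mm) (distance of any of cone_mid, dish_mid, jar_mid from where it was at the start of the episode above 0.03 m).
It also fails if it takes over 54 s, if anything falls off the work surface, if the arm or the gripper's body presses on something with over 40 N, if the wrist force passes 120 N, or if a joint passes its speed limit or range.

## Robot

A 6-joint arm with a two-finger parallel gripper is mounted at the origin on the work surface. World frame = base frame: x ahead of the robot, y to its left, z up, the work surface at z = 0. Lengths are in m, angles in degrees, forces in N, time in s.
With the tool pointing down it reaches from about 0.325 to 0.9 m from the base axis. Payload 3.5 kg.
Tool frame: the origin (TCP) lies at the very end of the fingers, on their centre line; the grasp point (between the pads) lies 19 mm behind it; z points along the fingers, y is the line along which they close (so a half turn about z gives the same grasp; the last joint's range is limited). The gripper opens to 85 mm and grips with 20 to 120 N. Pads are 22 mm wide; open, the fingers measure 114 mm over their backs; the gripper's body (76 mm by 85 mm) begins 54 mm behind the grasp point. The pads swing forward as they close: fully open they stand 13 mm farther back than shut.
Start: joints at [59.106, 15.837, -1.513, 72.651, 0, 84.076], TCP at [0.264, 0.567, 0.231] pointing down, gripper open.
Joint ranges: [-178.77, 178.77], [-48.84, 107.48], [-61.69, 71.31], [-111.58, 123.2], [-90, 87.43], [-180, 180]. Speed limits (degrees/s): [147.25, 147.25, 180, 180, 180, 180].

## Interface

Orientations are given as [roll, pitch, yaw] about the fixed x, y, z axes, in that order (R = Rz(yaw) Ry(pitch) Rx(roll)).
In Python, from station import observe, eyes, robot gives the robot as it stands. The module is installed in compiled form; this text tells all that it offers.
- The arm moves only by the tool arm_command, never from a script. Its arguments are lists of equal length, an entry for each row: "turn": the turn, a rotation vector about the tool's x, y, z scaled (see below), a list of three; "linear": the shift along the tool's x, y, z scaled (see below), a list of three; "jaw": the closure, from 0 (fully open) to 1 (shut). In form: {"turn": [[ax, ay, az], ...], "linear": [[x, y, z], ...], "jaw": [jaw, ...]}. A call has exactly 10 rows; each row shifts and turns the commanded pose from where the row before left it, along the tool's axes as they then stand; what a row does not reach is not made up. The controller multiplies each number of a shift by 30 mm and each number of a turn by 0.08 rad. A row lasts 1/12 s, in which the tool goes at most 41.7 mm and 7.16 degrees, less where a joint would pass 70% of its speed; a pose out of reach is approached as far as the arm can. A call with a number of a shift or a turn outside -1 to 1 is refused whole. A call with a gripper value outside its range is refused whole. The fingers move at their own pace and stop on an object; "squeeze" is the grip in N (left out, the last holds). Time passes only in rows, so rows that do not move let the fingers close, or fill a call up. It gives the time, the measured TCP pose, the force, the opening and the grip force at its end, in the units of the state.
- observe(): the state, without advancing time (a new reading comes with each control period).
- eyes.camera(name): name is "scene" or "top"; returns a dict with "img" (480x640x3 uint8, blue, green, red), "fx", "fy", "cx", "cy" (pixels), "position" and "attitude" of the camera in the world. Camera axes: x right, y down, z forward; pixel columns grow to the right and rows downward; lengths in m; the calibration is good to about 2 mm. A picture is of the moment at which its call begins. There is no depth.
- robot.hand_in(): hands the job in; it is judged then, once.
Trained networks look in a picture, given as the dict that the camera call returned (one of the last four; its "shot" number tells which), for a name from the list of things; names that differ only in an ending like _2 or _b are one class to them, and where a whole thing is asked for, a point or a joint stands for the part that bears it (a point fixed in the world has none). Each returns a list of dicts, best first, with "conf" (0 to 1); they miss things now and then, are a little off and sometimes report something else, mostly with a low value. They report only what shows in the picture. A call takes as long as a camera call. They do not tell look-alikes from the thing itself.
- eyes.search_frame(label, picture): "rect" ([left, top, right, bottom] as shares, 0 to 1, of the picture: columns of its width, rows of its height, round what is visible of it).
- eyes.spot_point(label, picture): "at" ([row, column] as shares, 0 to 1, of the picture: columns of its width, rows of its height: a listed point, or the origin of a listed thing).
The state is a dict: "time": time; "joint_positions": joint angles; "qvel": joint speeds; "effort": joint torques, N m; "tcp_pos": TCP position; "tool_rot": TCP orientation; "contact_force": force on the tool from outside, world axes, zero at the start; "ft_torque": the same for the moment, N m; "opening": finger opening in m; "gripper_force": force on a finger pad.
Only numpy, scipy, OpenCV 4.12 (cv2) and the standard library are available. Lean on these libraries where they do the work, as an engineer would, in place of code of your own. Each camera call takes 0.05 s, during which the arm holds its last target. There are 200 camera calls.

## Working session

There is one attempt and no reset: what is moved stays moved. The work goes in short steps, Python scripts to look and compute and a tool call to move; the robot and the scene stay as the last step left them, time stands still between calls to the robot, and variables do not carry over. Pictures are saved under pics/ and viewed, at most 10 in all, crops included, and the job is handed in when it is done.

Besides the shell and the picture viewer there is one more tool, called after ">>>" by a JSON object that holds its "api" and its "payload". arm_command: Moves the arm, as the interface text tells. Shifts and turns lie within -1 to 1; 1 stands for 30 mm of shift or 0.08 rad of turn. Its arguments: {"type":"object","properties":{"turn":{"type":"array","items":{"type":"array","items":{"type":"number"}}},"linear":{"type":"array","items":{"type":"array","items":{"type":"number"}}},"jaw":{"type":"array","items":{"type":"number"}},"squeeze":{"type":"number"}},"required":["turn","linear","jaw"]}

```bash
mkdir -p pics; cat > h.py <<'E'
import numpy as np, cv2, json
from station import observe, eyes, robot
from scipy.spatial.transform import Rotation as R
def camR(c):
    a=np.array(c["attitude"],float)
    if a.shape==(3,3): return a
    return R.from_euler('xyz',a,degrees=True).as_matrix() if a.size==3 else R.from_quat(a).as_matrix()
def ray(c,row,col):
    h,w=c["img"].shape[:2]
    d=np.array([(col*w-c["cx"])/c["fx"],(row*h-c["cy"])/c["fy"],1.]); return np.array(c["position"]),camR(c)@d
def onz(c,row,col,z):
    p,d=ray(c,row,col); return p+d*(z-p[2])/d[2]
def proj(c,P):
    q=camR(c).T@(np.array(P)-np.array(c["position"])); return [round(c["cx"]+c["fx"]*q[0]/q[2],1),round(c["cy"]+c["fy"]*q[1]/q[2],1)]
E
python3 - <<'E'
from h import *
s=observe();print({k:np.round(v,3).tolist() for k,v in s.items()})
C={n:eyes.camera(n) for n in("scene","top")}
for n,c in C.items():
    print(n,c["position"],c["attitude"],c["fx"],c["cx"],c["cy"],c["shot"])
    cv2.imwrite(f"pics/{n}0.png",c["img"])
    for l in "lock_grip gauge_grip gauge_foot dock crown cone_mid dish_mid jar_mid pointer_tip mark_tip".split():
        for r in eyes.spot_point(l,c)[:4]:
            print(l,round(r["conf"],2),[round(r["at"][1]*640),round(r["at"][0]*480)])
E
```

```text
{'time': 0.0, 'joint_positions': [59.108, 15.878, -1.601, 72.651, -0.001, 84.075], 'qvel': [-0.042, -0.028, 0.075, 0.007, -0.029, -0.013], 'effort': [0.001, -44.551, 29.52, 0.016, -0.0, 0.0], 'tcp_pos': [0.263, 0.566, 0.23], 'tool_rot': [-179.871, -0.013, 155.033], 'contact_force': [-0.012, -0.424, 1.204], 'ft_torque': [0.012, 0.01, -0.022], 'gripper_force': 0.0, 'opening': 0.085}
scene [1.06525548 0.41902192 0.93027401] [-141.40179479    0.82545751  128.54346939] 536.2625488893731 328.5935427582075 241.82933055136135 1
lock_grip 0.79 [470, 302]
gauge_grip 0.93 [454, 206]
gauge_grip 0.68 [354, 304]
gauge_foot 0.84 [404, 287]
gauge_foot 0.7 [446, 235]
gauge_foot 0.56 [356, 331]
dock 0.78 [404, 289]
crown 0.91 [240, 185]
cone_mid 0.88 [288, 340]
cone_mid 0.69 [466, 301]
dish_mid 0.71 [364, 210]
jar_mid 0.68 [189, 292]
jar_mid 0.44 [468, 302]
pointer_tip 0.46 [405, 280]
pointer_tip 0.45 [353, 326]
pointer_tip 0.44 [449, 236]
mark_tip 0.59 [417, 283]
top [0.44513522 0.03340492 1.1475598 ] [-174.21792419   -0.80720819  -88.82035392] 521.7188502876616 326.71314403140315 234.59261460609184 2
lock_grip 0.79 [206, 274]
gauge_grip 0.89 [260, 259]
gauge_grip 0.66 [275, 186]
gauge_foot 0.58 [265, 342]
gauge_foot 0.57 [268, 267]
dock 0.84 [271, 263]
dock 0.62 [474, 252]
crown 0.69 [421, 132]
crown 0.59 [475, 251]
cone_mid 0.81 [315, 152]
cone_mid 0.71 [354, 318]
cone_mid 0.64 [271, 261]
jar_mid 0.76 [423, 134]
mark_tip 0.69 [208, 275]
```

View pics/scene0.png

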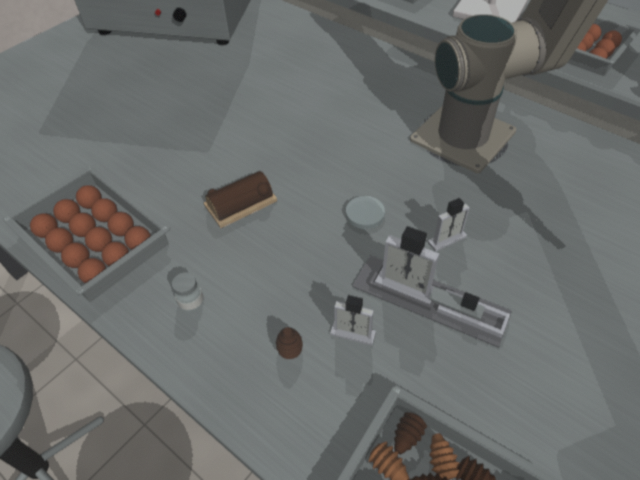

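View pics/top0.png

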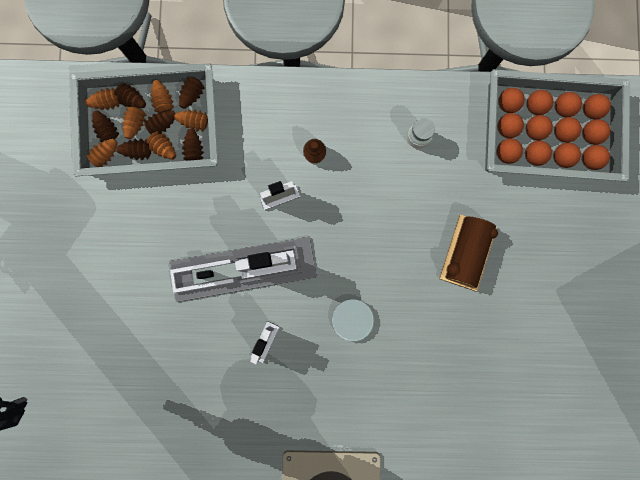

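Scene picture: the large gauge stands in the dock (grip at 414,240). The lock grip is at (470,301), the branch at (240,197), the dish at (366,211), the cone at (289,343) and the jar at (187,290).

Grip candidates in the scene view are (414,240) large, (455,206) small loose gauge and (354,304) small loose gauge. I choose (414,240), which is at (260,261) in the top view, because it is the largest and docked. I'll check it in a crop.

```bash
python3 - <<'E'
from h import *
s=cv2.imread("pics/scene0.png");t=cv2.imread("pics/top0.png")
a=cv2.resize(s[220:350,345:520],None,fx=4,fy=4,interpolation=cv2.INTER_CUBIC)[:, :]
b=cv2.resize(t[225:310,160:330],None,fx=4,fy=4,interpolation=cv2.INTER_CUBIC)
c=cv2.resize(t[200:300,430:510],None,fx=3,fy=3,interpolation=cv2.INTER_CUBIC)
cv2.imwrite("pics/c1.png",a)
m=np.zeros((max(b.shape[0],300),680+240,3),np.uint8); m[:b.shape[0],:680]=b; m[:300,680:]=c
cv2.imwrite("pics/c2.png",m[:, :800] if 0 else cv2.resize(m,None,fx=.86,fy=.86))
C={"scene":(s,[(414,240),(470,301)]),"top":(t,[(260,261),(204,275)])}
for n,(im,pts) in C.items():
    mk=(im.max(2)<38).astype(np.uint8)
    k,lab,st,ce=cv2.connectedComponentsWithStats(mk)
    for i in range(1,k):
        for p in pts:
            if np.hypot(*(ce[i]-p))<15 and st[i,4]>15:
                print(n,p,st[i].tolist(),ce[i].round(2),cv2.minAreaRect(np.argwhere(lab==i)[:,::-1].astype(np.float32)))
c=eyes.camera("scene");d=eyes.camera("top")
p1,v1=ray(c,241/480,414/640);
for cc in(c,d):
  for l in("gauge_grip","lock_grip","crown"):
    print(l,[(round(r["conf"],2),(np.array(r["rect"])*[640,480,640,480]).round(1).tolist()) for r in eyes.search_frame(l,cc)[:4]])
E
```

```text
top (260, 261) [247, 252, 25, 18, 317] [259.62 260.4 ] ((259.2279968261719, 260.5039978027344), (14.48972225189209, 22.80789566040039), 79.69515228271484)
top (204, 275) [197, 271, 17, 8, 107] [204.58 274.36] ((204.83999633789062, 274.3800048828125), (6.646804332733154, 16.263456344604492), 81.8698959350586)
gauge_grip [(0.86, [328.8, 294.1, 377.9, 348.2]), (0.63, [426.7, 197.8, 468.8, 249.3])]
lock_grip [(0.92, [430.8, 288.1, 480.1, 318.5])]
crown [(0.9, [202.1, 173.8, 272.8, 227.9])]
gauge_grip [(0.98, [235.1, 248.5, 298.3, 276.4]), (0.74, [258.9, 178.7, 298.1, 212.2]), (0.64, [252.1, 320.9, 276.8, 363.9]), (0.24, [305.3, 143.3, 326.2, 165.9])]
lock_grip [(0.7, [173.8, 234.7, 316.2, 301.1])]
crown [(0.61, [439.5, 213.2, 499.9, 290.2])]
```

View pics/c1.png

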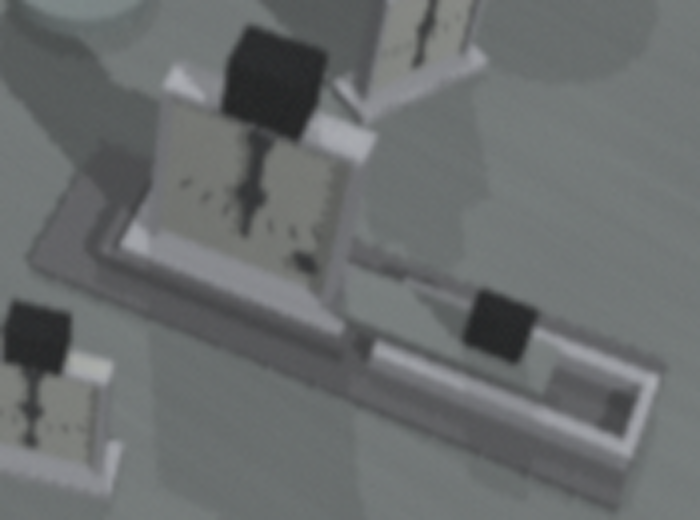

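View pics/c2.png

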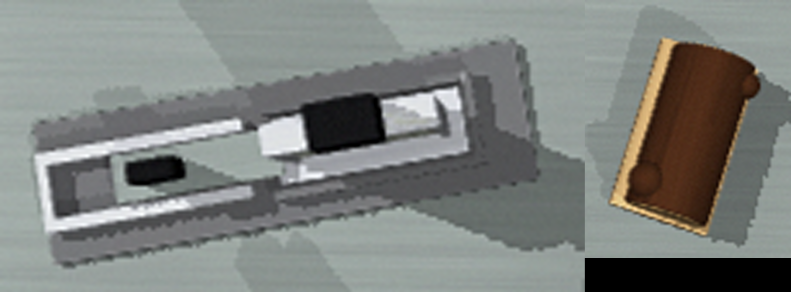

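The crop confirms it: the large gauge sits in the dock with a mark block at crop (303,262), i.e. scene (421,285). The tongue and lock grip lie to the right. In the top view the dock's +y points left and slightly down, and the branch's ridge runs from (482,220) to (462,282).

```bash
python3 - <<'E'
from h import *
from scipy.optimize import least_squares
c=eyes.camera("scene");d=eyes.camera("top")
px=lambda cc,x,y,z:onz(cc,y/480,x/640,z)
W=[px(d,*p,.006) for p in[(169.6,260.5),(311.2,236.6),(316.4,276.7),(178.9,302)]]
for w in W:print("plate",w.round(4))
M=[(.045,.21),(.045,-.1),(-.045,-.1),(-.045,.21)]
f=lambda q:np.concatenate([[q[0]+np.cos(q[2])*m[0]-np.sin(q[2])*m[1]-w[0],q[1]+np.sin(q[2])*m[0]+np.cos(q[2])*m[1]-w[1]] for m,w in zip(M,W)])
r=least_squares(f,[.5,.1,0]);q=r.x;print("dock",q[:2].round(4),np.degrees(q[2]),np.abs(r.fun).max())
Rz=R.from_euler('z',q[2]).as_matrix();o=np.array([q[0],q[1],0])
for n,cc in(("s",c),("t",d)):
  for l,P in(("ggtop",(0,0,.180)),("gg",(0,0,.16)),("mk",(.012,.02,.05))):print(n,l,proj(cc,o+Rz@P))
# grip top in top image and scene crops
print("gauge grip from top z=.178",px(d,259.4,260.6,.175).round(4)); print("lock tops",px(d,204.8,274.4,.04).round(4),px(d,204.8,274.4,.05).round(4))
# scene: lock grip top face corners ~ crop(497,300)
for cc,name in((c,'scene'),(d,'top')):
    pass
def tri(a,b):
    A=[];B=[]
    for p,v in(ray(c,a[1]/480,a[0]/640),ray(d,b[1]/480,b[0]/640)):
        v=v/np.linalg.norm(v);K=np.eye(3)-np.outer(v,v);A.append(K);B.append(K@p)
    x=np.linalg.lstsq(np.vstack(A),np.hstack(B),rcond=None)[0];return x.round(4)
print("tri gg",tri((345+275/4,220+82/4),(259.4,260.8)),"tri lock",tri((345+499/4,220+327/4),(204.8,274.4)))
print("dock frame gg",(Rz.T@(tri((345+275/4,220+82/4),(259.4,260.8))-o)).round(4),"lock",(Rz.T@(tri((345+499/4,220+327/4),(204.8,274.4))-o)).round(4))
a=px(d,481.7,219.8,.028);b=px(d,461.6,282,.028);m=(a+b)/2
print("branch ends",a.round(4),b.round(4),"mid",m.round(4),"len",np.linalg.norm(a-b),"dir",np.degrees(np.arctan2(*(a-b)[[1,0]])))
print("crown tri",tri((240,185),(475,251)))
for l,z,a in(("cone",.0375,(315,152)),("jar",.035,(423,132)),("dish",.008,(353,320))):print(l,px(d,*a,z).round(3))
E
```

```text
plate [0.4968 0.3609 0.006 ]
plate [0.5559 0.0537 0.006 ]
plate [0.4683 0.0403 0.006 ]
plate [0.4075 0.3363 0.006 ]
dock [0.4929 0.1439] 11.306024605309464 0.004669212392585387
s ggtop [np.float64(412.7), np.float64(232.4)]
s gg [np.float64(411.5), np.float64(239.3)]
s mk [np.float64(412.8), np.float64(282.0)]
t ggtop [np.float64(260.3), np.float64(260.3)]
t gg [np.float64(261.4), np.float64(260.8)]
t mk [np.float64(256.9), np.float64(259.5)]
gauge grip from top z=.178 [0.4925 0.146  0.175 ]
lock tops [0.4675 0.2757 0.04  ] [0.4673 0.2735 0.05  ]
tri gg [0.4926 0.1481 0.1596] tri lock [0.4673 0.2754 0.0425]
dock frame gg [0.0005 0.0042 0.1596] lock [0.0007 0.134  0.0425]
branch ends [ 0.5985 -0.316   0.028 ] [ 0.463  -0.2715  0.028 ] mid [ 0.5308 -0.2937  0.028 ] len 0.14267309472786047 dir -18.20250531679097
crown tri [ 0.5259 -0.2883  0.061 ]
cone [0.738 0.049 0.038]
jar [ 0.789 -0.186  0.035]
dish [ 0.377 -0.041  0.008]
```

>>> {"api": "arm_command", "payload": {"turn": [[0, 0, 1], [0, 0, 1], [0, 0, 1], [0, 0, 1], [0, 0, 1], [0, 0, 1], [0, 0, 1], [0, 0, 1], [0, 0, 1], [0, 0, 1]], "linear": [[0, 0, 0.3], [0, 0, 0.3], [0, 0, 0.3], [0, 0, 0.3], [0, 0, 0.3], [0, 0, 0.3], [0, 0, 0.3], [0, 0, 0.3], [0, 0, 0.3], [0, 0, 0.3]], "jaw": [0, 0, 0, 0, 0, 0, 0, 0, 0, 0], "squeeze": 40}}

```text
time: 2.43
tcp_pos: [0.2639, 0.5666, 0.1409]
tool_rot: [180.0, -0.0, 109.0]
contact_force: [0.2, -0.2, -0.1]
opening: 0.0854
gripper_force: 0.0
```

>>> {"api": "arm_command", "payload": {"turn": [[0, 0, 0.85], [0, 0, 0.85], [0, 0, 0], [0, 0, 0], [0, 0, 0], [0, 0, 0], [0, 0, 0], [0, 0, 0], [0, 0, 0], [0, 0, 0]], "linear": [[0, 0, 0], [0, 0, 0], [-1, 0.5, 0], [-1, 0.5, 0], [-1, 0.5, 0], [-1, 0.5, 0], [-1, 0.5, 0], [-1, 0.5, 0], [-1, 0.5, 0], [-1, 0.5, 0]], "jaw": [0, 0, 0, 0, 0, 0, 0, 0, 0, 0]}}

```text
time: 3.27
tcp_pos: [0.4298, 0.3537, 0.1416]
tool_rot: [180.0, -0.0, 101.4]
contact_force: [0.6, 0.9, 0.5]
opening: 0.0853
gripper_force: 0.0
```

>>> {"api": "arm_command", "payload": {"turn": [[0, 0, 0], [0, 0, 0], [0, 0, 0], [0, 0, 0], [0, 0, 0], [0, 0, 0], [0, 0, 0], [0, 0, 0], [0, 0, 0], [0, 0, 0]], "linear": [[-0.94, 0.24, 0], [-0.94, 0.24, 0], [-0.94, 0.24, 0], [0, 0, 0.5], [0, 0, 0.5], [0, 0, 0.5], [0, 0, 0.5], [0, 0, 0.5], [0, 0, 0.5], [0, 0, 0.5]], "jaw": [0, 0, 0, 0, 0, 0, 0, 0, 0, 0]}}

```text
time: 4.1
tcp_pos: [0.467, 0.2764, 0.0358]
tool_rot: [180.0, -0.0, 101.4]
contact_force: [-0.5, -0.3, -0.5]
opening: 0.0856
gripper_force: 0.0
```

```bash
python3 - <<'E'
from h import *
s=observe();print(s["tcp_pos"],s["tool_rot"],s["contact_force"])
c=eyes.camera("scene")
cv2.imwrite("pics/c3.png",cv2.resize(c["img"][200:380,340:580],None,fx=3,fy=3,interpolation=cv2.INTER_CUBIC))
E
```

```text
[0.46704434 0.27640587 0.03580263] [ 1.79970565e+02 -6.45727252e-03  1.01392841e+02] [-0.48446973 -0.34077957 -0.49548091]
```

View pics/c3.png

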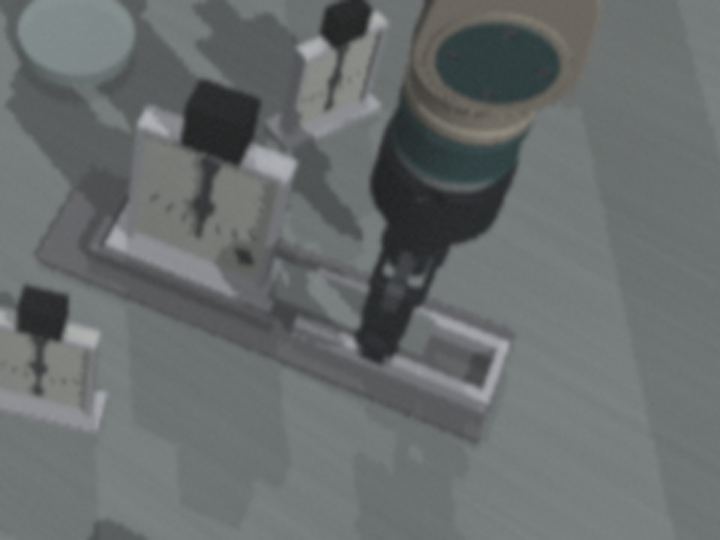

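The fingers straddle the lock grip at crop (375,345), clear of the rails. I'll close now.

>>> {"api": "arm_command", "payload": {"turn": [[0, 0, 0], [0, 0, 0], [0, 0, 0], [0, 0, 0], [0, 0, 0], [0, 0, 0], [0, 0, 0], [0, 0, 0], [0, 0, 0], [0, 0, 0]], "linear": [[0, 0, 0], [0, 0, 0], [0, 0, 0], [0, 0, 0], [0, 0, 0], [0, 0, 0], [0, 0, 0], [0, 0, 0], [0, 0, 0], [0, 0, 0]], "jaw": [1, 1, 1, 1, 1, 1, 1, 1, 1, 1]}}

```text
time: 4.98
tcp_pos: [0.4686, 0.2769, 0.0374]
tool_rot: [179.8, -0.0, 101.4]
contact_force: [4.8, 0.6, 5.2]
opening: 0.0128
gripper_force: 46.1
```

>>> {"api": "arm_command", "payload": {"turn": [[0, 0, 0], [0, 0, 0], [0, 0, 0], [0, 0, 0], [0, 0, 0], [0, 0, 0], [0, 0, 0], [0, 0, 0], [0, 0, 0], [0, 0, 0]], "linear": [[0.18, 0, 0], [0.18, 0, 0], [0.18, 0, 0], [0.18, 0, 0], [0.18, 0, 0], [0.18, 0, 0], [0.18, 0, 0], [0.18, 0, 0], [0.18, 0, 0], [0, 0, 0]], "jaw": [1, 1, 1, 1, 1, 1, 1, 1, 1, 1]}}

```text
time: 5.82
tcp_pos: [0.4598, 0.3212, 0.0373]
tool_rot: [179.8, 0.6, 101.3]
contact_force: [7.0, -9.9, 7.7]
opening: 0.0131
gripper_force: 46.5
```

>>> {"api": "arm_command", "payload": {"turn": [[0, 0, 0], [0, 0, 0], [0, 0, 0], [0, 0, 0], [0, 0, 0], [0, 0, 0], [0, 0, 0], [0, 0, 0], [0, 0, 0], [0, 0, 0]], "linear": [[0.1, 0, 0], [0.1, 0, 0], [0, 0, 0], [0, 0, 0], [0, 0, 0], [0, 0, 0], [0, 0, 0], [0, 0, 0], [0, 0, 0], [0, 0, 0]], "jaw": [1, 1, 1, 1, 1, 1, 1, 1, 1, 1]}}

```text
time: 6.65
tcp_pos: [0.4597, 0.3215, 0.0373]
tool_rot: [179.7, 1.2, 101.1]
contact_force: [9.4, -23.7, 10.1]
opening: 0.0132
gripper_force: 47.1
```

>>> {"api": "arm_command", "payload": {"turn": [[0, 0, 0], [0, 0, 0], [0, 0, 0], [0, 0, 0], [0, 0, 0], [0, 0, 0], [0, 0, 0], [0, 0, 0], [0, 0, 0], [0, 0, 0]], "linear": [[-0.1, 0, 0], [-0.1, 0, 0], [0, 0, 0], [0, 0, 0], [0, 0, 0], [0, 0, 0], [0, 0, 0], [0, 0, -0.3], [0, 0, -0.7], [0, 0, -1]], "jaw": [1, 1, 0, 0, 0, 0, 0, 0, 0, 0]}}

```text
time: 7.48
tcp_pos: [0.4545, 0.3229, 0.0947]
tool_rot: [-179.6, 0.1, 101.4]
contact_force: [0.3, 1.1, 0.2]
opening: 0.0855
gripper_force: 0.0
```

>>> {"api": "arm_command", "payload": {"turn": [[0, 0, 0], [0, 0, -1], [0, 0, -1], [0, 0, -1], [0, 0, -1], [0, 0, -1], [0, 0, -1], [0, 0, -1], [0, 0, -1], [0, 0, -1]], "linear": [[0, 0, -1], [0, 0, -1], [0, 0, -1], [0, 0, -1], [0, 0, -0.6], [0, 0, 0], [0, 0, 0], [0, 0, 0], [0, 0, 0], [0, 0, 0]], "jaw": [0, 0, 0, 0, 0, 0, 0, 0, 0, 0]}}

```text
time: 8.32
tcp_pos: [0.4569, 0.3242, 0.235]
tool_rot: [180.0, 0.0, 142.9]
contact_force: [0.4, 0.1, -0.7]
opening: 0.0857
gripper_force: 0.0
```

>>> {"api": "arm_command", "payload": {"turn": [[0, 0, -1], [0, 0, -1], [0, 0, -1], [0, 0, -1], [0, 0, -1], [0, 0, -1], [0, 0, -1], [0, 0, -1], [0, 0, -1], [0, 0, -1]], "linear": [[0, 0, 0], [0, 0, 0], [0, 0, 0], [0, 0, 0], [0, 0, 0], [0, 0, 0], [0, 0, 0], [0, 0, 0], [0, 0, 0], [0, 0, 0]], "jaw": [0, 0, 0, 0, 0, 0, 0, 0, 0, 0]}}

```text
time: 9.15
tcp_pos: [0.4568, 0.3242, 0.2349]
tool_rot: [180.0, -0.0, -171.3]
contact_force: [0.3, -0.6, 0.6]
opening: 0.0852
gripper_force: 0.0
```

```bash
python3 - <<'E'
from h import *
s=observe();print(s["tcp_pos"],s["tool_rot"],s["joint_positions"])
c=eyes.camera("top");im=c["img"]
cv2.imwrite("pics/c4.png",cv2.resize(im[220:315,140:340],None,fx=4,fy=4,interpolation=cv2.INTER_CUBIC)[:,:800])
E
```

```text
[0.45679037 0.32418296 0.23486439] [ 1.79989521e+02 -5.17772725e-03 -1.71252209e+02] [ 2.87448302e+01  9.16776206e+00 -9.42983187e+00  7.14036883e+01
  1.16174163e-02  1.99970397e+01]
```

View pics/c4.png

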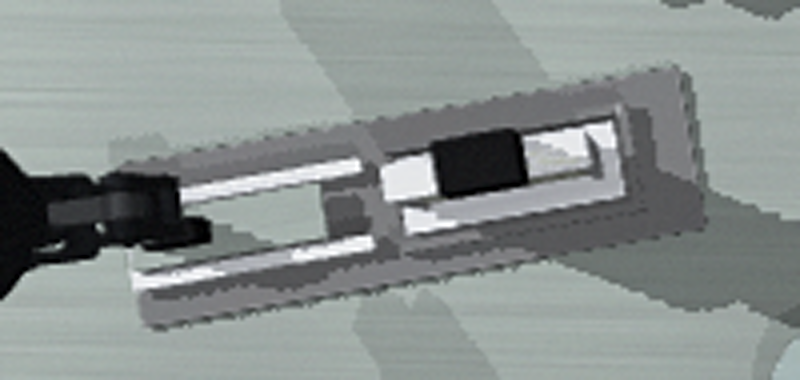

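The tongue has withdrawn and there is a gap at crop (350,205), so the lock is open. Next I move over the gauge grip.

>>> {"api": "arm_command", "payload": {"turn": [[0, 0, -0.56], [0, 0, 0], [0, 0, 0], [0, 0, 0], [0, 0, 0], [0, 0, 0], [0, 0, 0], [0, 0, 0], [0, 0, 0], [0, 0, 0]], "linear": [[0, 0, 0], [0, -0.86, 0], [0, -0.86, 0], [0, -0.86, 0], [0, -0.86, 0], [0, -0.86, 0], [0, -0.86, 0], [0, -0.86, 0], [0, 0, 0.4], [0, 0, 0.4]], "jaw": [0, 0, 0, 0, 0, 0, 0, 0, 0, 0]}}

```text
time: 10.03
tcp_pos: [0.4929, 0.1457, 0.2115]
tool_rot: [-180.0, 0.2, -169.2]
contact_force: [0.6, 0.1, -0.9]
opening: 0.0857
gripper_force: 0.0
```

>>> {"api": "arm_command", "payload": {"turn": [[0, 0, 0], [0, 0, 0], [0, 0, 0], [0, 0, 0], [0, 0, 0], [0, 0, 0], [0, 0, 0], [0, 0, 0], [0, 0, 0], [0, 0, 0]], "linear": [[0, 0, 0.21], [0, 0, 0.21], [0, 0, 0.21], [0, 0, 0.21], [0, 0, 0.21], [0, 0, 0.21], [0, 0, 0.21], [0, 0, 0.21], [0, 0, 0.21], [0, 0, 0.21]], "jaw": [0, 0, 0, 0, 0, 0, 0, 0, 0, 0]}}

```text
time: 10.87
tcp_pos: [0.4918, 0.1468, 0.1467]
tool_rot: [180.0, -0.0, -168.9]
contact_force: [-0.2, 0.4, -0.0]
opening: 0.0856
gripper_force: 0.0
```

>>> {"api": "arm_command", "payload": {"turn": [[0, 0, 0], [0, 0, 0], [0, 0, 0], [0, 0, 0], [0, 0, 0], [0, 0, 0], [0, 0, 0], [0, 0, 0], [0, 0, 0], [0, 0, 0]], "linear": [[0, 0, 0], [0, 0, 0], [0, 0, 0], [0, 0, 0], [0, 0, 0], [0, 0, 0], [0, 0, 0], [0, 0, 0], [0, 0, 0], [0, 0, 0]], "jaw": [1, 1, 1, 1, 1, 1, 1, 1, 1, 1], "squeeze": 80}}

```text
time: 11.7
tcp_pos: [0.4926, 0.1466, 0.148]
tool_rot: [-180.0, 0.1, -169.0]
contact_force: [1.6, -2.4, 4.9]
opening: 0.039
gripper_force: 81.9
```

>>> {"api": "arm_command", "payload": {"turn": [[0, 0, 0], [0, 0, 0], [0, 0, 0], [0, 0, 0], [0, 0, 0], [0, 0, 0], [0, 0, 0], [0, 0, 0], [0, 0, 0], [0, 0, 0]], "linear": [[0, 0, -0.2], [0, 0, -0.3], [0, 0, -0.4], [0, 0, -0.5], [0, 0, -0.6], [0, 0, -0.6], [0, 0, -0.6], [0, 0, -0.6], [0, 0, -0.6], [0, 0, -0.4]], "jaw": [1, 1, 1, 1, 1, 1, 1, 1, 1, 1]}}

```text
time: 12.53
tcp_pos: [0.4914, 0.1471, 0.2926]
tool_rot: [180.0, -0.0, -168.9]
contact_force: [-0.7, 0.8, -2.9]
opening: 0.039
gripper_force: 80.9
```

```bash
python3 - <<'E'
from h import *
s=observe();print(s["tcp_pos"],s["tool_rot"],s["contact_force"],s["gripper_force"],s["opening"])
c=eyes.camera("scene")
for l in("pointer_tip","mark_tip","gauge_grip","gauge_foot"):
    for r in eyes.spot_point(l,c)[:3]: print(l,round(r["conf"],2),[round(r["at"][1]*640,1),round(r["at"][0]*480,1)])
P=np.array(s["tcp_pos"]);u,v=proj(c,P-[0,0,.05]);u=int(u);v=int(v);print(u,v)
Rt=R.from_euler('xyz',s["tool_rot"],degrees=True).as_matrix()
gx=-Rt[:,0];gy=Rt[:,1];gz=-Rt[:,2]
foot=P-gz*.142;piv=foot+gz*.118+gx*.012
print("foot",foot.round(4),"gx",gx.round(3))
for a in(0,.17,.25,.3,.35,.42): print(a,proj(c,piv+.08*(np.sin(a)*gy-np.cos(a)*gz)),proj(c,piv+.087*(np.sin(a)*gy-np.cos(a)*gz)))
print("piv",proj(c,piv))
x0,y0=max(u-65,0),max(v-60,0);print(x0,y0)
cv2.imwrite("pics/raw5.png",c["img"]);cv2.imwrite("pics/c5.png",cv2.resize(c["img"][y0:y0+120,x0:x0+140],None,fx=5,fy=5,interpolation=cv2.INTER_CUBIC))
E
```

```text
[0.49138351 0.14712085 0.29259437] [ 1.79952351e+02 -1.32587684e-02 -1.68922650e+02] [-0.69768775  0.77996247 -2.91370126] 80.93229174613953 0.038972155903675414
pointer_tip 0.62 [415.3, 230.5]
pointer_tip 0.44 [349.5, 325.7]
pointer_tip 0.37 [449.7, 230.2]
mark_tip 0.53 [429.3, 233.3]
gauge_grip 0.7 [353.1, 305.4]
gauge_grip 0.59 [422.6, 184.9]
gauge_grip 0.58 [452.4, 207.8]
gauge_foot 0.93 [412.2, 243.2]
gauge_foot 0.86 [355.1, 333.2]
gauge_foot 0.83 [443.4, 237.6]
418 209
foot [0.4913 0.1472 0.1506] gx [ 0.981  0.192 -0.   ]
0 [np.float64(412.7), np.float64(234.3)] [np.float64(412.3), np.float64(236.8)]
0.17 [np.float64(419.9), np.float64(236.5)] [np.float64(420.1), np.float64(239.2)]
0.25 [np.float64(423.3), np.float64(237.3)] [np.float64(423.8), np.float64(240.0)]
0.3 [np.float64(425.4), np.float64(237.7)] [np.float64(426.1), np.float64(240.4)]
0.35 [np.float64(427.6), np.float64(238.0)] [np.float64(428.4), np.float64(240.8)]
0.42 [np.float64(430.5), np.float64(238.2)] [np.float64(431.5), np.float64(241.1)]
piv [np.float64(417.9), np.float64(203.8)]
353 149
```

View pics/c5.png

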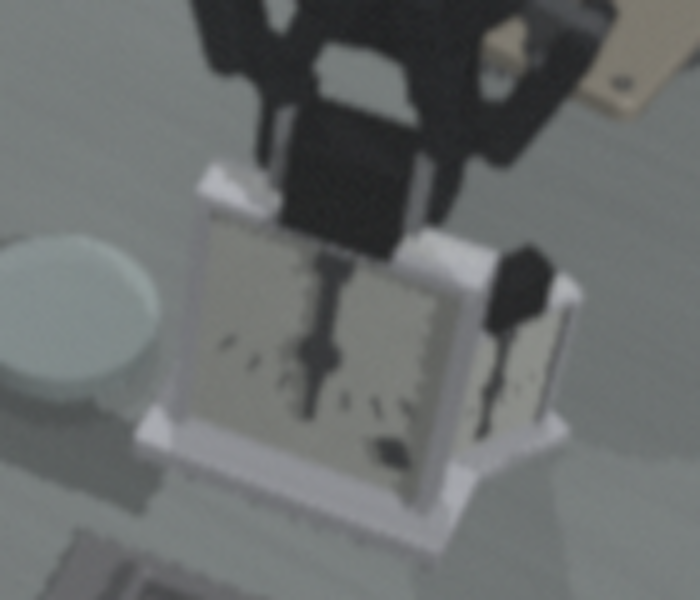

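The gauge is held and hanging. The pointer tip is at crop (307,415) and the mark block at crop (390,452). I'll measure the mark angle more finely.

```bash
cat >> h.py <<'E'
def gframe(s,dz=.142):
    Rt=R.from_euler('xyz',s["tool_rot"],degrees=True).as_matrix();P=np.array(s["tcp_pos"])
    gx,gy,gz=-Rt[:,0],Rt[:,1],-Rt[:,2];return P-gz*dz,gx,gy,gz
E
python3 - <<'E'
from h import *
ims=[];tm=[]
for i in range(6):
    c=eyes.camera("scene");ims.append(c["img"].astype(float))
s=observe();print(s["time"])
im=np.mean(ims,0);np.save("m.npy",im)
foot,gx,gy,gz=gframe(s);piv=foot+gz*.118+gx*.011
g=cv2.resize(im[149:269,353:493].mean(2).astype(np.float32),None,fx=4,fy=4,interpolation=cv2.INTER_CUBIC)
bg=cv2.GaussianBlur(g,(0,0),40)
w=(g<65)
for th in(70,62,55):
    k,lab,st,ce=cv2.connectedComponentsWithStats((g<th).astype(np.uint8))
    for i in range(1,k):
        x,y=ce[i]/4+[353-.375,149-.375]
        if 395<x<440 and 195<y<250 and st[i,4]>30: print(th,(round(x,2),round(y,2)),(st[i,:4]/4).tolist(),st[i,4]/16)
f=lambda a,r:np.array(proj(c,piv+r*(np.sin(a)*gy-np.cos(a)*gz)))
print("hub",f(0,0),"tip",f(0,.08)); 
for a in np.arange(.2,.45,.05):print(round(a,2),f(a,.087))
E
```

```text
13.0833
70 (np.float64(416.95), np.float64(213.96)) [59.5, 51.25, 10.5, 32.25] 121.25
70 (np.float64(431.03), np.float64(239.96)) [75.75, 89.25, 5.5, 4.75] 18.625
62 (np.float64(417.14), np.float64(213.27)) [60.25, 52.0, 9.25, 25.75] 80.5625
62 (np.float64(430.99), np.float64(239.9)) [76.5, 89.5, 4.0, 3.75] 10.625
hub [417.7 204.2] tip [412.6 234.5]
0.2 [421.3 239.7]
0.25 [423.6 240.2]
0.3 [425.9 240.6]
0.35 [428.2 241. ]
0.4 [430.4 241.2]
```

Mark angle is about 0.37 rad. Next I carry the gauge over the branch, turn it by -29.3°, then tilt.

>>> {"api": "arm_command", "payload": {"turn": [[0, 0, 0.8], [0, 0, 0.8], [0, 0, 0.8], [0, 0, 0.8], [0, 0, 0.8], [0, 0, 0.8], [0, 0, 0.8], [0, 0, 0.79], [0, 0, 0], [0, 0, 0]], "linear": [[0, 0, 0], [0, 0, 0], [0, 0, 0], [0, 0, 0], [0, 0, 0], [0, 0, 0], [0, 0, 0], [0, 0, 0], [-0.2, -0.4, 0], [-0.4, -0.8, 0]], "jaw": [1, 1, 1, 1, 1, 1, 1, 1, 1, 1]}}

```text
time: 13.92
tcp_pos: [0.4973, 0.1085, 0.291]
tool_rot: [179.9, -0.1, 162.0]
contact_force: [0.4, -0.4, -4.3]
opening: 0.0388
gripper_force: 81.7
```

>>> {"api": "arm_command", "payload": {"turn": [[0, 0, 0], [0, 0, 0], [0, 0, 0], [0, 0, 0], [0, 0, 0], [0, 0, 0], [0, 0, 0], [0, 0, 0], [0, 0, 0], [0, 0, 0]], "linear": [[-0.5, -1, 0], [-0.5, -1, 0], [-0.5, -1, 0], [-0.5, -1, 0], [-0.5, -1, 0], [-0.5, -1, 0], [-0.5, -1, 0], [-0.5, -1, 0], [-0.5, -0.9, 0], [-0.4, -0.6, 0]], "jaw": [1, 1, 1, 1, 1, 1, 1, 1, 1, 1]}}

```text
time: 14.75
tcp_pos: [0.5481, -0.2128, 0.2909]
tool_rot: [-179.9, 0.0, 161.6]
contact_force: [0.2, 0.0, -4.1]
opening: 0.0391
gripper_force: 81.8
```

>>> {"api": "arm_command", "payload": {"turn": [[0.5, 0, 0], [0.6, 0, 0], [0.7, 0, 0], [0.7, 0, 0], [0.7, 0, 0], [0.6, 0, 0], [0.5, 0, 0], [0.32, 0, 0], [0, 0, 0], [0, 0, 0]], "linear": [[0, 0, 0], [0, 0, 0], [0, 0, 0], [0, 0, 0], [0, 0, 0], [0, 0, 0], [0, 0, 0], [0, 0, 0], [0, 0, 0], [0, 0, 0]], "jaw": [1, 1, 1, 1, 1, 1, 1, 1, 1, 1]}}

```text
time: 15.58
tcp_pos: [0.5482, -0.209, 0.2906]
tool_rot: [-158.9, -0.1, 161.8]
contact_force: [-0.2, -0.9, -4.1]
opening: 0.0392
gripper_force: 82.6
```

```bash
cat >> h.py <<'E'
def goal(s,off,t=.005,crown=(.529,-.291,.06)):
    foot,gx,gy,gz=gframe(s)
    T=np.array(crown)-[0,0,.035]+(.035+.142+off)*gz-t*gy
    Rt=R.from_euler('xyz',s["tool_rot"],degrees=True).as_matrix()
    return T,Rt.T@(T-s["tcp_pos"])/.03
E
python3 - <<'E'
from h import *
s=observe();print(s["time"],s["tcp_pos"],s["tool_rot"],s["contact_force"],s["opening"])
foot,gx,gy,gz=gframe(s);print("tilt",np.arctan2(gy[2],gz[2]),"gx yaw",np.degrees(np.arctan2(gx[1],gx[0])),gz)
for o in(.06,.03):print(o,goal(s,o))
E
```

```text
15.5833 [ 0.5482175  -0.2090394   0.29063871] [-1.58919849e+02 -6.07022322e-02  1.61810838e+02] [-0.20896986 -0.86503745 -4.10065707] 0.039206374520864166
tilt -0.36791803442069926 gx yaw -18.189161839714156 [0.11321314 0.34139251 0.93307767]
0.06 (array([ 0.554377  , -0.21452284,  0.24793778]), array([-0.25362121,  0.40962492,  1.36726528]))
0.03 (array([ 0.5509806 , -0.22476461,  0.21994544]), array([-0.25362121,  0.40962492,  2.36726528]))
```

>>> {"api": "arm_command", "payload": {"turn": [[0, 0, 0], [0, 0, 0], [0, 0, 0], [0, 0, 0], [0, 0, 0], [0, 0, 0], [0, 0, 0], [0, 0, 0], [0, 0, 0], [0, 0, 0]], "linear": [[-0.05, 0.08, 0.3], [-0.05, 0.08, 0.4], [-0.05, 0.08, 0.4], [-0.05, 0.08, 0.4], [-0.05, 0.09, 0.4], [0, 0, 0.4], [0, 0, 0.3], [0, 0, 0.1], [0, 0, 0], [0, 0, 0]], "jaw": [1, 1, 1, 1, 1, 1, 1, 1, 1, 1]}}

```text
time: 16.42
tcp_pos: [0.5497, -0.2291, 0.2113]
tool_rot: [-158.8, -0.0, 161.8]
contact_force: [-0.3, -0.6, -3.6]
opening: 0.0389
gripper_force: 82.6
```

```bash
python3 - <<'E'
from h import *
c=eyes.camera("scene");d=eyes.camera("top");s=observe()
print(s["tcp_pos"],s["tool_rot"],goal(s,0)[1])
foot,gx,gy,gz=gframe(s)
print("foot",foot, proj(c,foot),proj(d,foot),"crown",proj(c,(.529,-.291,.06)))
a=cv2.resize(c["img"][90:240,170:320],None,fx=2.6,fy=2.6,interpolation=cv2.INTER_CUBIC)
b=cv2.resize(d["img"][190:310,400:520],None,fx=3.25,fy=3.25,interpolation=cv2.INTER_CUBIC)
cv2.imwrite("pics/c6.png",np.hstack([a,b]))
E
```

```text
[ 0.5503532  -0.22912655  0.21225059] [-1.58822147e+02  9.91983157e-02  1.61773941e+02] [0.04180427 0.05395097 0.70821779]
foot [ 0.53452615 -0.27792406  0.07984097] [np.float64(238.0), np.float64(183.0)] [np.float64(471.4), np.float64(246.9)] crown [np.float64(236.9), np.float64(185.3)]
```

View pics/c6.png

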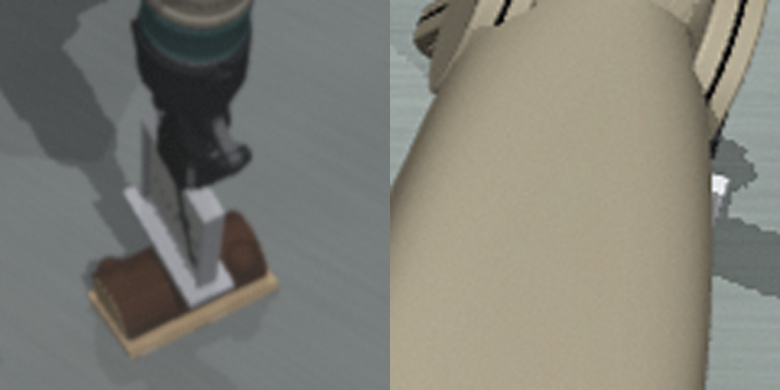

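The foot sits across the ridge near the middle of the branch (left crop, about (185,250)). I lower it slowly until contact.

>>> {"api": "arm_command", "payload": {"turn": [[0, 0, 0], [0, 0, 0], [0, 0, 0], [0, 0, 0], [0, 0, 0], [0, 0, 0], [0, 0, 0], [0, 0, 0], [0, 0, 0], [0, 0, 0]], "linear": [[0.02, 0.03, 0.1], [0.02, 0.02, 0.1], [0, 0, 0.1], [0, 0, 0.1], [0, 0, 0.08], [0, 0, 0.06], [0, 0, 0.06], [0, 0, 0.06], [0, 0, 0.04], [0, 0, 0]], "jaw": [1, 1, 1, 1, 1, 1, 1, 1, 1, 1]}}

```text
time: 17.35
tcp_pos: [0.5468, -0.2345, 0.1916]
tool_rot: [-158.8, 0.0, 161.8]
contact_force: [-0.4, 1.5, -2.1]
opening: 0.0387
gripper_force: 83.0
```

>>> {"api": "arm_command", "payload": {"turn": [[0, 0, 0], [0, 0, 0], [0, 0, 0], [0, 0, 0], [0, 0, 0], [0, 0, 0], [0, 0, 0], [0, 0, 0], [0, 0, 0], [0, 0, 0]], "linear": [[0, 0, 0.04], [0, 0, 0.04], [0, 0, 0.04], [0, 0, 0], [0, 0, 0], [0, 0, 0], [0, 0, 0], [0, 0, 0], [0, 0, 0], [0, 0, 0]], "jaw": [1, 1, 1, 1, 1, 1, 1, 1, 1, 1]}}

```text
time: 18.18
tcp_pos: [0.5473, -0.2349, 0.1915]
tool_rot: [-158.9, 0.2, 161.9]
contact_force: [-2.5, 8.7, 12.5]
opening: 0.0394
gripper_force: 85.3
```

```bash
python3 - <<'E'
from h import *
ims=[]
for i in range(6): c=eyes.camera("scene");ims.append(c["img"].astype(float))
s=observe();print(s["time"],s["tcp_pos"],s["tool_rot"],s["contact_force"],s["qvel"].round(2))
foot,gx,gy,gz=gframe(s);print("foot",foot,"tilt",np.arctan2(gy[2],gz[2]))
for l in("pointer_tip","mark_tip"):
    for r in eyes.spot_point(l,c)[:3]: print(l,round(r["conf"],2),[round(r["at"][1]*640,1),round(r["at"][0]*480,1)])
piv=foot+gz*.118+gx*.011
f=lambda a,r:proj(c,piv+r*(np.sin(a)*gy-np.cos(a)*gz))
print("hub",f(0,0),"tip/mark",[(round(a,2),f(a,.08),f(a,.087)) for a in(.25,.31,.37,.43)])
im=np.mean(ims,0).astype(np.uint8);print(im.shape)
cv2.imwrite("pics/c7.png",cv2.convertScaleAbs(cv2.resize(im[125:215,200:290],None,fx=6.6,fy=6.6,interpolation=cv2.INTER_CUBIC),alpha=1.5))
E
```

```text
18.4833 [ 0.54732239 -0.23493466  0.19156153] [-158.87329946    0.17233875  161.85712945] [-2.42366115  7.99879923 12.87431136] [-0.04 -0.03 -0.03 -0.09 -0.02 -0.06]
foot [ 0.53176377 -0.28369542  0.05910656] tilt -0.3687304844359135
pointer_tip 0.58 [353.2, 326.7]
pointer_tip 0.57 [241.5, 189.0]
pointer_tip 0.37 [450.6, 233.9]
hub [np.float64(235.5), np.float64(164.5)] tip/mark [(0.25, [np.float64(238.9), np.float64(188.8)], [np.float64(239.2), np.float64(190.8)]), (0.31, [np.float64(239.9), np.float64(190.2)], [np.float64(240.3), np.float64(192.4)]), (0.37, [np.float64(240.9), np.float64(191.6)], [np.float64(241.4), np.float64(193.8)]), (0.43, [np.float64(242.0), np.float64(192.9)], [np.float64(242.5), np.float64(195.2)])]
(480, 640, 3)
```

View pics/c7.png

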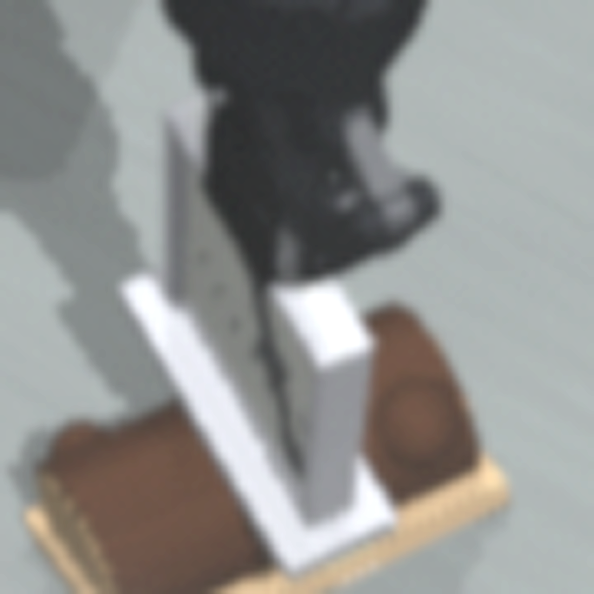

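```bash
python3 - <<'E'
from h import *
c=eyes.camera("scene");s0=cv2.imread("pics/scene0.png")
th=np.radians(11.3);gx=np.array([np.cos(th),np.sin(th),0]);gy=np.array([-np.sin(th),np.cos(th),0]);z=np.array([0,0,1.])
piv=np.array([.4925,.147,.124])+.011*gx
f=lambda a,r:np.array(proj(c,piv+r*(np.sin(a)*gy-np.cos(a)*z)))
g=cv2.resize(s0[220:320,345:485].mean(2).astype(np.float32),None,fx=4,fy=4,interpolation=cv2.INTER_CUBIC)
for t in(75,65,58):
    k,lab,st,ce=cv2.connectedComponentsWithStats((g<t).astype(np.uint8))
    for i in range(1,k):
        x,y=ce[i]/4+[345-.375,220-.375]
        if 395<x<430 and 240<y<295 and st[i,4]>30: print(t,x.round(2),y.round(2),(st[i,:4]/4+[345,220,0,0]).tolist())
print("hub",f(0,0),"mid",f(0,.04),"tip",f(0,.08),[(round(a,2),f(a,.087).tolist()) for a in(.3,.35,.4)])
# pointer line columns (darkest) by row
for y in range(262,280,3): r=s0[y,398:416].mean(1);w=np.clip(95-r,0,None);print(y,round((w*np.arange(398,416)).sum()/w.sum(),2) if w.sum() else None)
m=np.load("m.npy")
for y in range(216,233,3): r=m[y,407:423].mean(1);w=np.clip(95-r,0,None);print("l",y,round((w*np.arange(407,423)).sum()/w.sum(),2) if w.sum() else None)
E
```

```text
75 412.18 243.99 [400.25, 226.75, 27.0, 51.75]
75 421.03 285.39 [418.75, 283.5, 5.5, 5.0]
65 412.38 242.95 [400.5, 227.0, 26.25, 47.25]
65 421.02 285.39 [419.25, 284.0, 4.25, 3.75]
58 412.96 240.28 [401.0, 227.25, 25.5, 27.5]
58 408.03 263.19 [405.25, 253.5, 6.25, 19.25]
58 421.12 285.44 [420.5, 284.75, 2.25, 2.5]
hub [408.8 256.1] mid [406.7 268.5] tip [404.7 280.2] [(0.3, [416.6, 285.9]), (0.35, [418.6, 286.3]), (0.4, [420.6, 286.6])]
262 408.15
265 407.28
268 406.91
271 407.1
274 406.09
277 405.67
l 216 416.24
l 219 415.44
l 222 416.24
l 225 415.12
l 228 414.5
l 231 413.99
```

Both measurements put the mark at about 0.385–0.39 rad. I'll tilt slightly more about the foot and let it settle.

>>> {"api": "arm_command", "payload": {"turn": [[0.05, 0, 0], [0.05, 0, 0], [0.05, 0, 0], [0.05, 0, 0], [0, 0, 0], [0, 0, 0], [0, 0, 0], [0, 0, 0], [0, 0, 0], [0, 0, 0]], "linear": [[0, 0.02, 0], [0, 0.02, 0], [0, 0.02, 0], [0, 0.02, 0], [0, 0, 0], [0, 0, 0], [0, 0, 0], [0, 0, 0], [0, 0, 0], [0, 0, 0]], "jaw": [1, 1, 1, 1, 1, 1, 1, 1, 1, 1]}}

```text
time: 19.47
tcp_pos: [0.548, -0.2328, 0.1907]
tool_rot: [-157.9, 0.2, 161.9]
contact_force: [-2.9, 9.1, 13.3]
opening: 0.0388
gripper_force: 85.2
```

>>> {"api": "arm_command", "payload": {"turn": [[0, 0, 0], [0, 0, 0], [0, 0, 0], [0, 0, 0], [0, 0, 0], [0, 0, 0], [0, 0, 0], [0, 0, 0], [0, 0, 0], [0, 0, 0]], "linear": [[0, 0, 0], [0, 0, 0], [0, 0, 0], [0, 0, 0], [0, 0, 0], [0, 0, 0], [0, 0, 0], [0, 0, 0], [0, 0, 0], [0, 0, 0]], "jaw": [1, 1, 1, 1, 1, 1, 1, 1, 1, 1]}}

```text
time: 20.3
tcp_pos: [0.548, -0.2328, 0.1908]
tool_rot: [-157.9, 0.2, 161.9]
contact_force: [-3.9, 8.5, 14.2]
opening: 0.0391
gripper_force: 85.2
```

>>> {"api": "arm_command", "payload": {"turn": [[0, 0, 0], [0, 0, 0], [0, 0, 0], [0, 0, 0], [0, 0, 0], [0, 0, 0], [0, 0, 0], [0, 0, 0], [0, 0, 0], [0, 0, 0]], "linear": [[0, 0, 0], [0, 0, 0], [0, 0, 0], [0, 0, 0], [0, 0, 0], [0, 0, 0], [0, 0, 0], [0, 0, 0], [0, 0, 0], [0, 0, 0]], "jaw": [1, 1, 1, 1, 1, 1, 1, 1, 1, 1]}}

```text
time: 21.13
tcp_pos: [0.548, -0.2329, 0.1908]
tool_rot: [-157.9, 0.2, 161.9]
contact_force: [-2.1, 8.5, 12.6]
opening: 0.039
gripper_force: 85.2
```

```bash
python3 - <<'E'
from h import *
c=eyes.camera("scene");s=observe();foot,gx,gy,gz=gframe(s)
print(s["time"],s["contact_force"],s["gripper_force"],s["opening"],"foot",foot,"tilt",np.arctan2(gy[2],gz[2]))
f=lambda P:np.array(proj(c,P))
# gauge edge check: is the real gauge at the tool-derived tilt? foot end corners predicted
for sx in(1,-1):print("foot +y end, top",f(foot+gy*.06+gx*.021*sx+gz*.012),"-y end",f(foot-gy*.06+gx*.021*sx+gz*.012))
cv2.imwrite("pics/c8.png",cv2.convertScaleAbs(cv2.resize(c["img"][125:215,200:290],None,fx=6.6,fy=6.6,interpolation=cv2.INTER_CUBIC),alpha=1.5))
E
```

```text
21.1833 [-2.79066221  7.63514466 13.18484562] 85.21572232246399 0.03905313328662719 foot [ 0.53177117 -0.28360669  0.05913077] tilt -0.3848942699163766
foot +y end, top [243.2 211.2] -y end [217.6 167.4]
foot +y end, top [259.9 203.4] -y end [234.2 160.3]
```

View pics/c8.png

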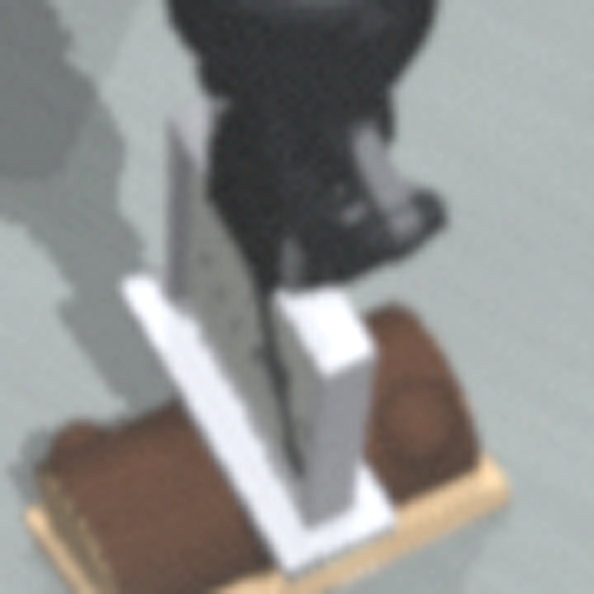

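The foot corners match the tilt computed from the tool pose within about 1 px, for example (243,211) and (259,204). The pointer runs straight into the mark and everything is steady, so I hand in.

```bash
python3 -c "
from station import robot
print(robot.hand_in())"
```

```text
the job is handed in; nothing more can be done
None
```

I handed the job in at about 21 s, with the lock slid to its end stop and the gauge still gripped, its foot pressed across the branch at about 15 N. It is tilted 0.385 rad to match the mark, which I read at 0.37–0.39 rad from the pictures. No verdict came back; the cone, dish and jar were never approached, though I did not re-measure them.

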